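# Refit the specimen-mounting jig on the abrasion tester's sloped console

## Task

Put the specimen-mounting jig back on its dock on the sloped console: lower it onto the two locating pins, tongue towards the orange slide, and keep hold of it until both pins have entered their holes and the tongue rests on the slide's nose. Then draw the spring slide right back to its stop so that the jig drops flush on the dock, and let the slide spring home over the tongue. Leave the loading weight, specimen holder and clamp ring where they stand, and do not press the emergency stop.

Things in the scene. Friction and masses are not known exactly. Their poses are not given: they have to be found in the camera images.
- jig_grip (a point): Loose jig, 0.4-0.6 kg, standing on the bench: a flat aluminium plate with a plain round steel boss, 50 mm diameter, 46 mm tall, upright on its middle (3 tiny pins on top, looks only). The point is on the boss's axis half-way up: 31 mm above the plate's underside, 23 mm below the boss's top. z points up along the boss, +y to the tongue end.
- jig: The same jig, same axes; origin at the centre of the plate's underside. The plate is 70 mm (x) by 100 mm (y), 8 mm thick. Two through holes, 11.4 mm diameter, lie on its y axis 38 mm either side of the boss's axis.
- jig_tongue (a point): Point on the underside of the jig's tongue, 60 mm from the boss's axis along the jig's +y. The tongue is 36 mm wide, 4 mm thick, level with the underside, and runs from 50 to 68 mm from the boss's axis; orange mark on top.
- dock: Fixed dock on the console's blue front, which slopes 25.8 degrees and faces the robot. Origin: nominal centre of the steel seat's face, in that face. z stands square to the slope (25.8 degrees from vertical), x points up the slope, y is level, to the left as the robot faces it. The jig is home with its axes along the dock's and its underside flush on the seat. Apart from the tab nothing round it is over 18 mm high.
- seat (a point): Where jig_grip nominally ends: 31 mm above the dock's origin along dock z. The seat plate (124 by 110 mm) with both pins is slotted and clamped anywhere up to 6 mm up or down the slope (dock x) from this nominal place, which these readings do not show: the pins must be found along that line by touch or seen. Across (dock y) and in height it is true.
- pins_mid (a point): Nominal middle between the pins' tips (dock 0, 0, 15 mm; true place up to 6 mm off along dock x). Round pin at dock y = -38 mm, 10 mm diameter; diamond pin at y = +38 mm, 10 mm wide along dock x, flattened to 4.4 mm along y. Both are 15 mm tall; the top 1.6 mm tapers from 10 to 8.4 mm. They stick 7 mm out of a seated jig plate.
- latch_tab (a point): Centre of the spring slide's upright orange finger tab: 16 mm (dock x) by 14 mm (dock y), 27 mm tall; its top is 13.5 mm beyond this point along dock z. It stands on a carriage and rails up to 14 mm above the seat's face. Slide home: tab at dock y = 98 mm, z = 26.5 mm. The spring box behind it (y 134 to 152 mm) is 18 mm high.
- latch_nose (a point): Middle of the tip edge, top side, of the slide's flat square brass nose, 26 mm wide. Home: tip at dock y = 54 mm, underside 5.5 mm and top 9.5 mm above the seat's face. So a jig lowered on the pins stops with its tongue on the nose (pushing down does not move the slide); when the slide is drawn over 14 mm the tongue drops past it, and a released slide covers the tongue.
- latch (a joint): Travel of the spring slide in m, along dock +y (away from the jig): 0 home, 0.018 at its rigid stop. The spring pulls it home with 5 N at 0, rising to 12 N at the stop.
- estop (a joint): Red emergency stop button, 34 mm, on a yellow housing at the console's lower right (dock x -62 mm, y -170 mm): 0 out, 0.006 m pressed.
- weight: Bystander: stainless steel loading weight standing on the bench, 34 mm in diameter, 80 mm tall, narrower below; origin at the centre of its underside.
- holder: Bystander: specimen holder standing on the bench, a 54 mm disc with a thin stem, 95 mm tall; origin at the centre of its underside.
- clamp_ring: Bystander: aluminium clamp ring lying on the bench, 124 mm outside, 100 mm inside, 20 mm high; origin at the centre of its underside.
There are look-alikes about, which are no part of the job. Leave any red or yellow look-alike of the jig alone.

How it is judged:
By the outcome, as a careful person would: the job done as asked, in the order asked, and still so for the second after the job is handed in, with the robot touching nothing.
It also fails if it takes over 61 s, if anything falls off the work surface, if the arm or the gripper's body presses on something with over 40 N, if the wrist force passes 120 N, or if a joint passes its speed limit or range.

## Robot

A 6-joint arm with a two-finger parallel gripper is mounted at the origin on the work surface. World frame = base frame: x ahead of the robot, y to its left, z up, the work surface at z = 0. Lengths are in m, angles in rad, forces in N, time in s.
With the tool pointing down it reaches from about 0.35 to 0.775 m from the base axis. Payload 5.5 kg.
Tool frame: the origin (TCP) lies midway between the tips of the shut fingers; the grasp point (between the pads) lies grasp_offset behind it (grasp_offset is the distance from the TCP to the grasp point, in m); z points along the fingers, y is the line along which they close (so a half turn about z gives the same grasp; the last joint's range is limited). The gripper opens to 85 mm and grips with 20 to 120 N. Pads are 22 mm wide; open, the fingers measure 114 mm over their backs; the gripper's body (76 mm by 85 mm) begins 54 mm behind the grasp point. The pads swing forward as they close: fully open they stand 13 mm farther back than shut.
Start: joints at [1.097, 0.313, 0.046, 1.304, 0, 1.431], TCP at [0.188, 0.543, 0.231] pointing down, gripper open.
Joint ranges: [-2.76, 2.76], [-0.86, 1.69], [-1.03, 1.26], [-2.2, 2.34], [-1.47, 1.5], [-3.14, 3.14]. Speed limits (rad/s): [2.57, 2.57, 3.14, 3.14, 3.14, 3.14].

## Interface

Orientations are given as a unit quaternion [w, x, y, z].
In Python, from workcell import * gives the robot as it stands.
- The arm moves only by the tool step_arm, never from a script. Its argument "deltas" is a list of rows, each a list of 7 numbers: the shift along the world's x, y, z in mm, then the turn, a rotation vector about the world's x, y, z in degrees, then the gripper's target within -1 to 1 (fully open at 1, half-way at 0, shut at -1). A call has 1 to 5 rows; each row shifts and turns the commanded pose from where the row before left it; what a row does not reach is not made up. A row lasts 1/10 s, in which the tool goes at most 50 mm and 8.59 degrees, less where a joint would pass 70% of its speed; a pose out of reach is approached as far as the arm can. A call is refused whole if a number of a shift passes 50 or a number of a turn 8.59, either way. A call with a gripper value outside its range is refused whole. The fingers move at their own pace and stop on an object; "newtons" is the grip in N (left out, the last holds). Time passes only in rows, so rows that do not move let the fingers close. It gives the time, the measured TCP pose, the force, the opening and the grip force at its end, in the units of the state.
- get_state(): the state, without advancing time (a new reading comes with each control period).
- read_camera(name): name is "scene" or "top" or "wrist"; returns a dict with "image" (480x640x3 uint8, red, green, blue), "z_map" (480x640 float32, m along the optical axis (not along the pixel's ray), 0 where there is no reading), "K" (3x3 intrinsics, pixels), "dist_coeffs" ([k1, k2, p1, p2, k3] as OpenCV has them; the pictures are not rectified), "world_from_camera" (4x4, takes a point from camera to world coordinates). Camera axes: x right, y down, z forward; pixel columns grow to the right and rows downward; lengths in m; the calibration is good to about 2 mm. A picture is of the moment at which its call begins.
- hand_in(): hands the job in; it is judged then, once.
The state is a dict: "clock": time; "joint_pos": joint angles; "qvel": joint speeds; "tau": joint torques, N m; "tcp_pos": TCP position; "orientation": TCP orientation; "wrist_force": force on the tool from outside, world axes, zero at the start; "ft_torque": the same for the moment, N m; "finger_gap": finger opening in m; "grip_force": force on a finger pad.
Only numpy, scipy, OpenCV 4.12 (cv2) and the standard library are available. Lean on these libraries where they do the work, as an engineer would, in place of code of your own. Each camera call takes 0.05 s, during which the arm holds its last target. There are 200 camera calls.

## Working session

There is one attempt and no reset: what is moved stays moved. The work goes in short steps, Python scripts to look and compute and a tool call to move; the robot and the scene stay as the last step left them, time stands still between calls to the robot, and variables do not carry over. Pictures are saved under pics/ and viewed, at most 10 in all, crops included, and the job is handed in when it is done.

Besides the shell and the picture viewer there is one more tool, called after ">>>" as name(argument=value, ...), one argument or row to a line, values as JSON. step_arm: Moves the arm, as the interface text tells. Its arguments: {"type":"object","properties":{"deltas":{"type":"array","items":{"type":"array","items":{"type":"number"}}},"newtons":{"type":"number"}},"required":["deltas"]}

```bash
ls; mkdir -p pics
python3 - <<'E'
from workcell import *
import cv2,numpy as np,pickle
s=get_state();print(s)
d={n:read_camera(n) for n in("scene","top")}
pickle.dump(d,open("c0.pkl","wb"))
for n in d:
    cv2.imwrite(f"pics/{n}0.png",d[n]["image"][:,:,::-1]); print(n,d[n]["K"].tolist(),d[n]["dist_coeffs"],d[n]["world_from_camera"].round(4).tolist())
E
```

```text
pics
{'clock': 0.0, 'joint_pos': array([1.09741016e+00, 3.14004602e-01, 4.49945480e-02, 1.30357989e+00,
       4.48924050e-06, 1.43120617e+00]), 'qvel': array([ 0.00027357,  0.00065227, -0.00057374,  0.00124902, -0.00029708,
       -0.00073634]), 'tau': array([ 8.26597193e-05, -4.80629396e+01,  2.98531812e+01,  1.91420614e-02,
       -1.43661196e-04,  1.83598246e-05]), 'tcp_pos': array([0.18816316, 0.5428179 , 0.23041283]), 'orientation': array([-2.72717623e-04,  1.66124194e-01,  9.86104431e-01, -8.54337309e-04]), 'wrist_force': array([-0.36867964,  0.78208381, -0.18147023]), 'ft_torque': array([ 0.0562166 , -0.00707176,  0.01249527]), 'grip_force': 0.0, 'finger_gap': 0.08521841581223884}
scene [[526.9449852048472, 0.0, 314.91808665700694], [0.0, 526.9449852048472, 238.06809809982963], [0.0, 0.0, 1.0]] [0.01046053 0.         0.         0.         0.        ] [[0.6774, 0.5303, -0.5098, 1.1333], [0.7356, -0.4902, 0.4675, -0.6492], [-0.002, -0.6917, -0.7222, 1.0022], [0.0, 0.0, 0.0, 1.0]]
top [[455.0129254403151, 0.0, 322.32419338405316], [0.0, 455.0129254403151, 238.92934002845624], [0.0, 0.0, 1.0]] [-0.11282224  0.          0.          0.          0.        ] [[0.0158, -0.9829, 0.1836, 0.3096], [-0.9999, -0.0162, -0.0002, -0.0713], [0.0031, -0.1836, -0.983, 1.0965], [0.0, 0.0, 0.0, 1.0]]
```

View pics/scene0.png

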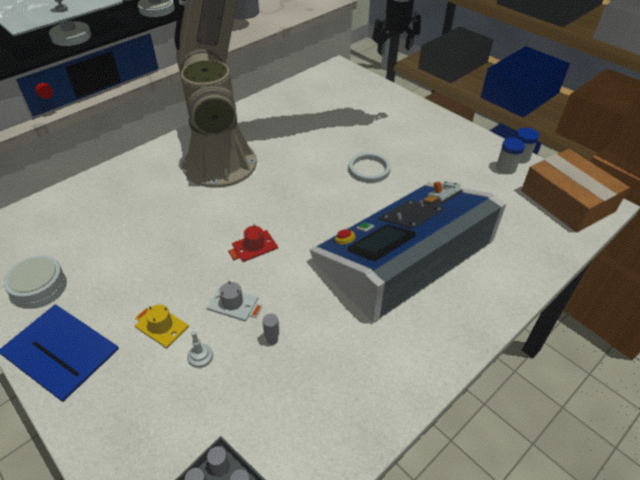

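View pics/top0.png

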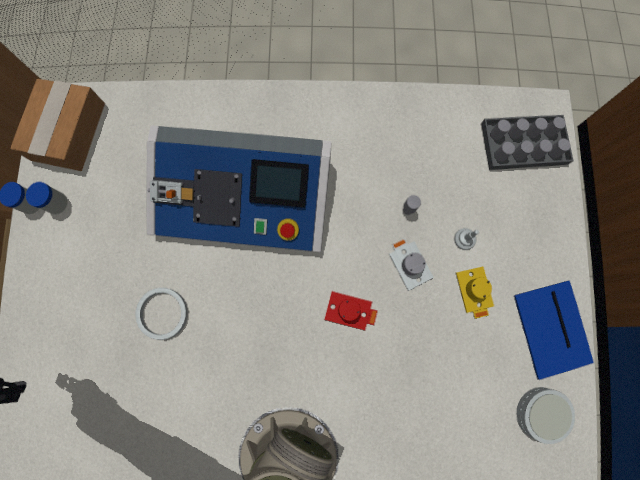

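The scene shows three jig-shaped things in the top view: red (350,311), yellow (477,290) and bare aluminium (413,265) with its orange tongue at (399,244). The aluminium one fits the description of plate and steel boss. The red and yellow ones are look-alikes. The dock's seat is at (218,198) and the tab at (171,195). I'll confirm in a crop and measure.

```bash
cat > h.py <<'E'
import numpy as np,cv2
def cloud(c):
    h,w=c["z_map"].shape
    u,v=np.meshgrid(np.arange(w),np.arange(h))
    p=cv2.undistortPoints(np.stack([u,v],-1).reshape(-1,1,2).astype(np.float64),c["K"],c["dist_coeffs"]).reshape(h,w,2)
    z=c["z_map"].astype(float)
    P=np.dstack([p*z[...,None],z])
    T=c["world_from_camera"];return P@T[:3,:3].T+T[:3,3]
def proj(c,X):
    T=np.linalg.inv(c["world_from_camera"])
    r,_=cv2.Rodrigues(T[:3,:3]);return cv2.projectPoints(np.atleast_2d(X).astype(float),r,T[:3,3],c["K"],c["dist_coeffs"])[0].reshape(-1,2)
def ray(c,uv,plane_n,plane_d):
    "intersect pixel rays with n.x=d"
    p=cv2.undistortPoints(np.array(uv,float).reshape(-1,1,2),c["K"],c["dist_coeffs"]).reshape(-1,2)
    T=c["world_from_camera"];D=np.c_[p,np.ones(len(p))]@T[:3,:3].T;o=T[:3,3]
    return o+D*((plane_d-o@plane_n)/(D@plane_n))[:,None]
E
python3 - <<'E'
import pickle;from h import *
d=pickle.load(open("c0.pkl","rb"));c=d["top"];W=cloud(c);im=c["image"]
a=cv2.resize(im[225:305,380:480],(400,320),interpolation=2);b=cv2.resize(im[160:240,145:245],(400,320),interpolation=2)
s=d["scene"]["image"];e=cv2.resize(s[270:330,190:290],(400,240),interpolation=2);f=cv2.resize(s[175:235,375:475],(400,240),interpolation=2)
cv2.imwrite("pics/crop1.png",np.vstack([np.hstack([a,b]),np.hstack([e,f])])[:,:,::-1])
for n,(r0,r1,c0,c1) in {"jig":(235,295,385,437)}.items():
    P=W[r0:r1,c0:c1].reshape(-1,3)
    t=P[(P[:,2]>.045)];print("boss top",len(t),np.median(t,0),t.min(0),t.max(0))
    q=P[(P[:,2]>.0045)&(P[:,2]<.012)].astype(np.float32);print("plate",len(q),cv2.minAreaRect(q[:,:2]*1000))
# console plane
P=W[150:240,160:320].reshape(-1,3);A=np.c_[P[:,:2],np.ones(len(P))]
k=np.ones(len(P),bool)
for _ in range(10):
    x=np.linalg.lstsq(A[k],P[k,2],rcond=None)[0];k=abs(A@x-P[:,2])<.004
print("plane",x,k.sum(),"slope",np.degrees(np.arctan(np.hypot(*x[:2]))),"yaw",np.degrees(np.arctan2(x[1],x[0])))
for uv in [(218,198),(171,195),(193,194),(288,229),(413,203),(466,238),(413,265),(399,244)]: print(uv,W[uv[1],uv[0]].round(4))
E
```

```text
boss top 375 [ 0.45107809 -0.28523142  0.05240983] [ 0.30964668 -0.31173354  0.04566952] [ 0.47773555 -0.07132617  1.09649673]
plate 625 ((457.76519775390625, -293.59039306640625), (122.57381439208984, 107.53927612304688), 7.596765995025635)
plane [ 0.34179336 -0.07088074 -0.09262991] 4473 slope 19.242337034709283 yaw -11.715869821194854
(218, 198) [0.5877 0.1687 0.0967]
(171, 195) [0.5827 0.2655 0.1357]
(193, 194) [0.597  0.2279 0.0955]
(288, 229) [0.5198 0.0067 0.0871]
(413, 203) [ 0.5889 -0.2814  0.076 ]
(466, 238) [ 0.5164 -0.4177  0.0324]
(413, 265) [ 0.4466 -0.2832  0.0519]
(399, 244) [ 0.504  -0.2591  0.0051]
```

View pics/crop1.png

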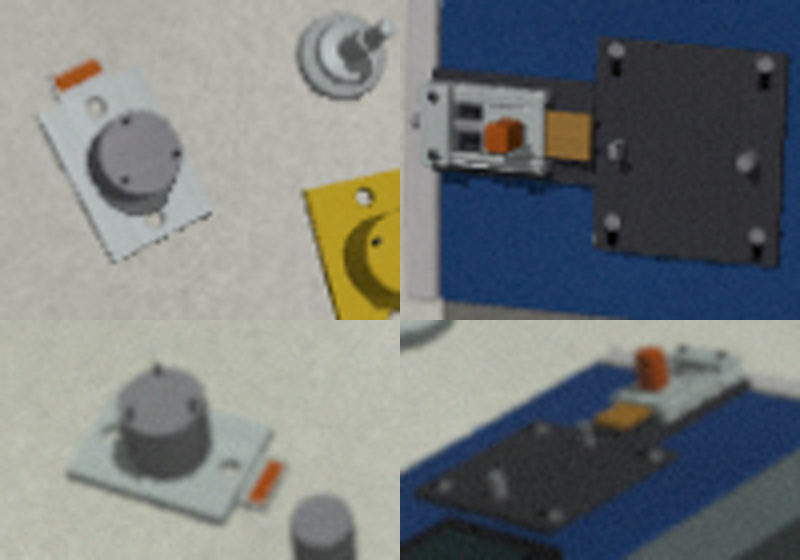

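The crop confirms it. The aluminium jig has its boss at about (414,262) and its orange tongue at (399,244), pointing up-left. The dock pins are at about (199,197) and (232,201) in the top image. Next I move above the jig and look with the wrist camera.

>>> step_arm(
  deltas=[
    [23, -44, 5, 0, 0, 4.5, 1],
    [23, -44, 5, 0, 0, 4.5, 1],
    [23, -44, 5, 0, 0, 4.5, 1],
    [23, -44, 5, 0, 0, 4.5, 1],
    [23, -44, 5, 0, 0, 4.5, 1],
  ],
)

```text
clock: 0.6
tcp_pos: [0.3036, 0.3215, 0.2562]
orientation: [-0.0, -0.031, 1.0, -0.0]
wrist_force: [0.8, -0.1, 0.8]
finger_gap: 0.0855
grip_force: 0.0
```

>>> step_arm(
  deltas=[
    [23, -44, 5, 0, 0, 4.5, 1],
    [23, -44, 5, 0, 0, 4.5, 1],
    [23, -44, 5, 0, 0, 4.5, 1],
    [23, -44, 5, 0, 0, 4.5, 1],
    [23, -44, 5, 0, 0, 4.5, 1],
  ],
)

```text
clock: 1.1
tcp_pos: [0.4187, 0.1014, 0.2814]
orientation: [0.0, -0.225, 0.974, 0.0]
wrist_force: [0.5, 1.0, -0.3]
finger_gap: 0.0855
grip_force: 0.0
```

>>> step_arm(
  deltas=[
    [3, -38, -3, 0, 0, 0, 1],
    [3, -38, -3, 0, 0, 0, 1],
    [3, -38, -3, 0, 0, 0, 1],
    [3, -38, -3, 0, 0, 0, 1],
    [3, -38, -3, 0, 0, 0, 1],
  ],
)

```text
clock: 1.6
tcp_pos: [0.433, -0.0883, 0.266]
orientation: [-0.0, -0.224, 0.975, 0.0]
wrist_force: [0.8, 0.5, 0.1]
finger_gap: 0.0857
grip_force: 0.0
```

>>> step_arm(
  deltas=[
    [3, -38, -3, 0, 0, 0, 1],
    [3, -38, -3, 0, 0, 0, 1],
    [3, -38, -3, 0, 0, 0, 1],
    [3, -38, -3, 0, 0, 0, 1],
    [0, 0, 0, 0, 0, 0, 1],
  ],
)

```text
clock: 2.1
tcp_pos: [0.4454, -0.2426, 0.2529]
orientation: [-0.001, -0.222, 0.975, -0.0]
wrist_force: [-0.0, 0.5, 0.4]
finger_gap: 0.0853
grip_force: 0.0
```

Run:
```python
from workcell import *
import pickle;from h import *
s=get_state();print(s["clock"],s["tcp_pos"],s["orientation"],s["joint_pos"],[k for k in dir() if 'grasp' in k]);
try: print(grasp_offset)
except Exception as e: print(e)
c=read_camera("wrist");pickle.dump((s,c),open("w1.pkl","wb"));cv2.imwrite("pics/w1.png",c["image"][:,:,::-1])
print(c["K"],c["dist_coeffs"],c["world_from_camera"].round(4))
W=cloud(c);m=(W[...,2]>.046)&(W[...,2]<.06)&(abs(W[...,0]-.45)<.05)&(abs(W[...,1]+.284)<.05)
print(m.sum(),np.median(W[m],0))
```

```text
2.1 [ 0.44537711 -0.24263392  0.25293047] [-5.20541409e-04 -2.21558885e-01  9.75146853e-01 -7.17844055e-05] [-6.56689577e-01  1.76225943e-01 -8.01072738e-02  1.31501569e+00
 -8.93934623e-04 -1.10351499e+00] ['grasp_offset']
0.0187
[[363.96545957   0.         315.73027385]
 [  0.         363.96545957 243.46650973]
 [  0.           0.           1.        ]] [-0.06112435  0.          0.          0.          0.        ] [[-4.317e-01  8.699e-01  2.387e-01  3.849e-01]
 [ 9.020e-01  4.162e-01  1.144e-01 -2.715e-01]
 [ 2.000e-04  2.647e-01 -9.643e-01  3.945e-01]
 [ 0.000e+00  0.000e+00  0.000e+00  1.000e+00]]
2135 [ 0.45189943 -0.28765652  0.05274143]
```

View pics/w1.png

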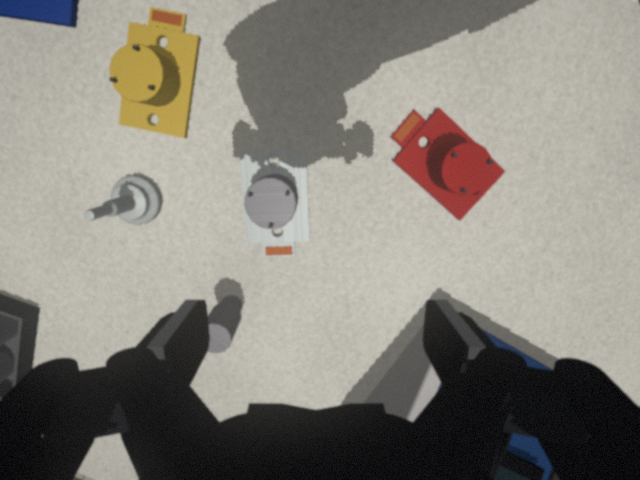

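The wrist view shows the jig's boss top at (270,203) and its orange mark at (279,250). The weight stands at (220,335), well clear of the grasp. I'll measure it precisely.

```bash
cat >> h.py <<'E'
def jigfix(c,x0=.452,y0=-.288):
    W=cloud(c);im=c["image"].astype(int)
    Z=np.array([0,0,1.])
    near=np.hypot(W[...,0]-x0,W[...,1]-y0)<.09
    m=(W[...,2]>.048)&(W[...,2]<.06)&near
    n,l,st,ce=cv2.connectedComponentsWithStats(m.astype(np.uint8));i=1+np.argmax(st[1:,4]);v,u=np.nonzero(l==i)
    T=ray(c,np.c_[u,v],Z,.054);(bx,by),r=cv2.minEnclosingCircle((T[:,:2]*1000).astype(np.float32))
    R,G,B=im[...,0],im[...,1],im[...,2]
    o=near&(R>G+50)&(R>B+50)
    v,u=np.nonzero(o);O=ray(c,np.c_[u,v],Z,.004)[:,:2]*1000
    b=T[:,:2].mean(0)*1000;k=np.hypot(*(O-b).T)<90;O=O[k]
    return dict(circ=(bx,by,r),mean=b,orange=O.mean(0),n=len(O),rect=cv2.minAreaRect(O.astype(np.float32)),ang=np.degrees(np.arctan2(*(O.mean(0)-b)[::-1])),dist=np.hypot(*(O.mean(0)-b)))
E
python3 - <<'E'
import pickle;from h import *
s,c=pickle.load(open("w1.pkl","rb"));print(jigfix(c))
print(jigfix(pickle.load(open("c0.pkl","rb"))["top"]))
E
```

```text
{'circ': (452.31732177734375, -287.52239990234375, 24.782772064208984), 'mean': array([ 451.94728512, -287.59225779]), 'orange': array([ 506.43502713, -259.0345698 ]), 'n': 158, 'rect': ((506.6205749511719, -259.97515869140625), (6.9962382316589355, 26.951993942260742), 25.588842391967773), 'ang': np.float64(27.659580012978907), 'dist': np.float64(61.51792887706533)}
{'circ': (451.7490539550781, -285.8121337890625, 25.29598045349121), 'mean': array([ 451.94471911, -285.92114074]), 'orange': array([ 506.24175789, -259.58798223]), 'n': 39, 'rect': ((505.93328857421875, -259.08660888671875), (7.679581165313721, 27.942541122436523), 27.33806037902832), 'ang': np.float64(25.872611840653356), 'dist': np.float64(60.34570123025583)}
```

>>> step_arm(
  deltas=[
    [1.5, -11, -40, 0, 0, 0.9, 1],
    [1.5, -11, -40, 0, 0, 0, 1],
    [1.5, -11, -40, 0, 0, 0, 1],
    [1.5, -11, -30, 0, 0, 0, 1],
    [0, 0, 0, 0, 0, 0, 1],
  ],
)

```text
clock: 2.65
tcp_pos: [0.4489, -0.2801, 0.1003]
orientation: [-0.002, -0.232, 0.973, 0.003]
wrist_force: [-0.8, 0.6, -1.5]
finger_gap: 0.0853
grip_force: 0.0
```

Run:
```python
from workcell import *
import pickle;from h import *
c=read_camera("wrist");s=get_state();print(s["tcp_pos"],s["orientation"])
print(jigfix(c))
```

```text
[ 0.45000758 -0.28058241  0.10281543] [-0.00140654 -0.23174037  0.97277401  0.00226892]
{'circ': (452.592529296875, -287.9717712402344, 25.480497360229492), 'mean': array([ 451.43860717, -288.13974171]), 'orange': array([ 506.70894091, -259.50762951]), 'n': 425, 'rect': ((506.7488708496094, -259.6425476074219), (8.082575798034668, 27.678720474243164), 26.559879302978516), 'ang': np.float64(27.38585611164249), 'dist': np.float64(62.246346411082406)}
```

>>> step_arm(
  deltas=[
    [2, -7, -10, 0, 0, 0, 1],
    [0, 0, -25, 0, 0, 0, 1],
    [0, 0, -25, 0, 0, 0, 1],
    [0, 0, -20, 0, 0, 0, 1],
    [0, 0, -9, 0, 0, 0, 1],
  ],
)

```text
clock: 3.2
tcp_pos: [0.4538, -0.2894, 0.0152]
orientation: [0.0, -0.232, 0.973, -0.0]
wrist_force: [-0.6, 0.2, 0.3]
finger_gap: 0.0853
grip_force: 0.0
```

>>> step_arm(
  deltas=[
    [0, 0, 0, 0, 0, 0, 1],
    [0, 0, 0, 0, 0, 0, 1],
  ],
)

```text
clock: 3.4
tcp_pos: [0.4544, -0.2903, 0.0167]
orientation: [0.001, -0.232, 0.973, -0.001]
wrist_force: [-0.1, -0.3, 0.7]
finger_gap: 0.0857
grip_force: 0.0
```

>>> step_arm(
  deltas=[
    [-2, 3, -2, 0, 0, 0, 1],
    [0, 0, 0, 0, 0, 0, 1],
    [0, 0, 0, 0, 0, 0, 0],
  ],
  newtons=50,
)

```text
clock: 3.7
tcp_pos: [0.4516, -0.2868, 0.0139]
orientation: [0.0, -0.232, 0.973, -0.0]
wrist_force: [-0.1, -0.4, -0.4]
finger_gap: 0.0734
grip_force: 0.0
```

>>> step_arm(
  deltas=[
    [0, 0, 0, 0, 0, 0, -1],
    [0, 0, 0, 0, 0, 0, -1],
    [0, 0, 0, 0, 0, 0, -1],
    [0, 0, 0, 0, 0, 0, -1],
    [0, 0, 0, 0, 0, 0, -1],
  ],
  newtons=60,
)

```text
clock: 4.2
tcp_pos: [0.4519, -0.2874, 0.0141]
orientation: [0.0, -0.231, 0.973, -0.001]
wrist_force: [-0.0, -0.7, 4.9]
finger_gap: 0.0489
grip_force: 61.8
```

>>> step_arm(
  deltas=[
    [0, 0, 15, 0, 0, 0, -1],
    [0, 0, 35, 0, 0, 0, -1],
    [0, 0, 50, 0, 0, 0, -1],
    [0, 0, 50, 0, 0, 0, -1],
    [0, 0, 50, 0, 0, 0, -1],
  ],
)

```text
clock: 4.7
tcp_pos: [0.4502, -0.2856, 0.2135]
orientation: [-0.001, -0.232, 0.973, 0.002]
wrist_force: [1.0, -0.8, -6.7]
finger_gap: 0.0492
grip_force: 63.9
```

Run:
```python
import pickle;from h import *
d=pickle.load(open("c0.pkl","rb"))
for n,(r0,r1,c0,c1) in {"top":(175,220,201,236),"scene":(202,225,395,440)}.items():
    c=d[n];W=cloud(c);P=W[r0:r1,c0:c1].reshape(-1,3)
    P=P[(P[:,2]>.05)&(P[:,2]<.2)]
    A=np.c_[P[:,:2],np.ones(len(P))];k=np.ones(len(P),bool)
    for t in (.02,.01,.006,.004,.004,.004):
        x=np.linalg.lstsq(A[k],P[k,2],rcond=None)[0];k=abs(A@x-P[:,2])<t
    print(n,x,k.sum(),"slope",np.degrees(np.arctan(np.hypot(*x[:2]))),"yaw",np.degrees(np.arctan2(x[1],x[0])), "z at .5877,.1687",x@[.5877,.1687,1])
c=d["top"]
# seat plate corners & console in top crop px -> image
px=np.array([[617,150],[748,163],[617,48],[766,63],[757,237],[612,223]],float);px=np.c_[145+(px[:,0]-400)/4-.4,160+px[:,1]/4-.4]
yaw=np.radians(-5.);s=np.radians(25.8)
for it in range(3):
    n=np.array([-np.cos(yaw)*np.sin(s),-np.sin(yaw)*np.sin(s),np.cos(s)]);p0=np.array([.5877,.1687,.0967])
    tips=ray(c,px[:2],n,n@p0+.015);v=tips[0]-tips[1];yaw=np.arctan2(-v[0],v[1])
print("yaw",np.degrees(yaw),"tips",tips,np.linalg.norm(v),"mid at seat",tips.mean(0)-.015*n, "bolts",ray(c,px[2:],n,n@p0+.003).round(4))
```

```text
top [ 0.47774811 -0.04371989 -0.17889311] 1476 slope 25.62910189179939 yaw -5.228712306445206 z at .5877,.1687 0.09450391194800317
scene [ 0.45430581 -0.04506783 -0.16402964] 857 slope 24.538392289950497 yaw -5.665292982066359 z at .5877,.1687 0.09536294615323074
yaw -5.095117553246689 tips [[0.58550024 0.20935779 0.11055638]
 [0.5787861  0.13405491 0.11055573]] 0.07560161302227074 mid at seat [0.58864585 0.17112667 0.09705127] bolts [[0.6414 0.2099 0.1241]
 [0.6334 0.1244 0.1239]
 [0.5431 0.1327 0.0801]
 [0.5503 0.2179 0.0799]]
```

```bash
cat >> h.py <<'E'
from scipy.spatial.transform import Rotation as Ro
def dock(psi=-5.1,s=25.8,o=(.5886,.1711,.0960)):
    p,s=np.radians([psi,s])
    x=np.array([np.cos(p)*np.cos(s),np.sin(p)*np.cos(s),np.sin(s)]);y=np.array([-np.sin(p),np.cos(p),0]);return np.array(o),np.c_[x,y,np.cross(x,y)]
def q2R(q): return Ro.from_quat(np.roll(q,-1))
E
python3 - <<'E'
from workcell import *
from h import *
s=get_state();o,D=dock();print(D.round(4).tolist())
print(s["tcp_pos"])
Rt=Ro.from_matrix(np.c_[-D[:,1],-D[:,0],-D[:,2]])
rv=(Rt*q2R(s["orientation"]).inv()).as_rotvec(degrees=True);print("rv",rv,np.linalg.norm(rv))
t=o+D@[0,.1,.115];print("hover",t,t-s["tcp_pos"]);print("above",o+D@[0,0,.115])
E
```

```text
[[0.8968, 0.0889, -0.4335], [-0.08, 0.996, 0.0387], [0.4352, 0.0, 0.9003]]
[ 0.45024684 -0.28563924  0.21354172]
rv [-15.1810546  -22.501317    57.10708049] 63.229679168347275
hover [0.547636   0.27515341 0.19953666] [ 0.09738917  0.56079265 -0.01400506]
above [0.53874657 0.1755493  0.19953666]
```

>>> step_arm(
  deltas=[
    [6, 30, 10, -1.52, -2.25, 5.71, -1],
    [6, 30, 10, -1.52, -2.25, 5.71, -1],
    [6, 30, 10, -1.52, -2.25, 5.71, -1],
    [6, 30, 10, -1.52, -2.25, 5.71, -1],
    [6, 30, 10, -1.52, -2.25, 5.71, -1],
  ],
)

```text
clock: 5.2
tcp_pos: [0.48, -0.1347, 0.2617]
orientation: [0.078, -0.464, 0.878, -0.085]
wrist_force: [1.6, 0.9, -5.5]
finger_gap: 0.0488
grip_force: 64.4
```

>>> step_arm(
  deltas=[
    [6, 40, 0, -1.52, -2.25, 5.71, -1],
    [6, 40, 0, -1.52, -2.25, 5.71, -1],
    [6, 40, 0, -1.52, -2.25, 5.71, -1],
    [6, 40, 0, -1.52, -2.25, 5.71, -1],
    [6, 40, 0, -1.52, -2.25, 5.71, -1],
  ],
)

```text
clock: 5.7
tcp_pos: [0.5091, 0.0651, 0.2608]
orientation: [0.151, -0.66, 0.718, -0.164]
wrist_force: [1.1, 0.2, -6.3]
finger_gap: 0.0486
grip_force: 64.4
```

>>> step_arm(
  deltas=[
    [7, 42, -13, 0, 0, 0, -1],
    [7, 42, -13, 0, 0, 0, -1],
    [7, 42, -13, 0, 0, 0, -1],
    [7, 42, -13, 0, 0, 0, -1],
    [7, 42, -13, 0, 0, 0, -1],
  ],
)

```text
clock: 6.2
tcp_pos: [0.5441, 0.2745, 0.1949]
orientation: [0.15, -0.659, 0.719, -0.165]
wrist_force: [1.4, -0.9, -6.0]
finger_gap: 0.0489
grip_force: 64.6
```

>>> step_arm(
  deltas=[
    [0, 0, 0, 0, 0, 0, -1],
    [0, 0, 0, 0, 0, 0, -1],
  ],
)

```text
clock: 6.4
tcp_pos: [0.5439, 0.2735, 0.1946]
orientation: [0.149, -0.659, 0.718, -0.164]
wrist_force: [1.1, -0.2, -7.0]
finger_gap: 0.0488
grip_force: 64.4
```

Run:
```python
from workcell import *
import pickle;from h import *
s=get_state();c=read_camera("wrist");t=read_camera("top");pickle.dump((s,c,t),open("w2.pkl","wb"));cv2.imwrite("pics/w2.png",c["image"][:,:,::-1])
o,D=dock();print(s["clock"],"tcp dock mm",(s["tcp_pos"]-o)@D*1e3,s["joint_pos"])
Rt=Ro.from_matrix(np.c_[-D[:,1],-D[:,0],-D[:,2]])
print("rv",(Rt*q2R(s["orientation"]).inv()).as_rotvec(degrees=True))
print("pred pins px",proj(c,o+np.array([[0,-.038,.015],[0,.038,.015],[0,0,0]])@D.T))
```

```text
6.4 tcp dock mm [ -5.32176189  98.03690774 112.13437253] [ 0.44330914  0.11503075 -0.3994721   0.66475696 -0.22246507 -1.08627318]
rv [ 0.14079889 -0.17535953 -0.16522753]
pred pins px [[306.39061876  25.70984338]
 [306.62467558 155.22749862]
 [306.96909418  95.56278537]]
```

View pics/w2.png

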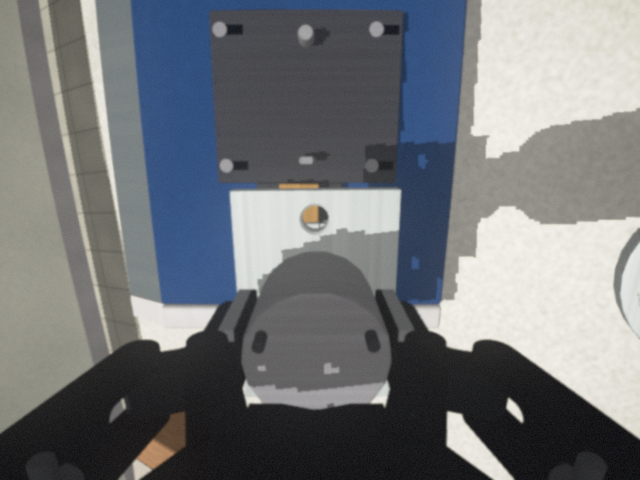

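The wrist view shows the round pin tip at about (306,32), the diamond pin at (307,160) and the held jig's rear hole at (315,217). I'll measure these in an enlarged crop.

Run:
```python
import pickle;from h import *
s,c,t=pickle.load(open("w2.pkl","rb"));im=c["image"];g=cv2.cvtColor(im,cv2.COLOR_RGB2GRAY)
cr=[cv2.resize(im[y-20:y+20,x-20:x+20],(260,260),interpolation=cv2.INTER_CUBIC) for x,y in((306,32),(306,160),(315,217))]
cv2.imwrite("pics/crop2.png",np.hstack(cr)[:,:,::-1])
for n,(x,y),hw,th,sg in(("round",(306,32),14,115,1),("diam",(306,160),12,105,1)):
    m=(g[y-hw:y+hw,x-hw:x+hw]>th).astype(np.uint8)
    k,l,st,ce=cv2.connectedComponentsWithStats(m);i=1+np.argmax(st[1:,4]);print(n,st[i],ce[i]+[x-hw,y-hw],g[y-hw:y+hw,x-hw:x+hw].max())
# plate edges
```

```text
round [  6   7  15  16 188] [304.80851064  32.22340426] 167
diam [  5   8  14   9 117] [305.55555556 160.02564103] 165
```

View pics/crop2.png

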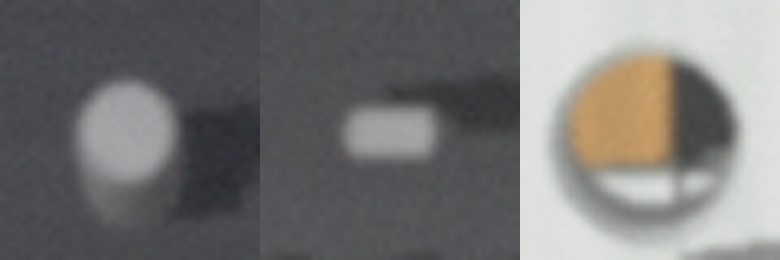

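Run:
```python
import pickle;from h import *
s,c,t=pickle.load(open("w2.pkl","rb"));g=cv2.cvtColor(c["image"],cv2.COLOR_RGB2GRAY).astype(float)
tcp=s["tcp_pos"];R=q2R(s["orientation"]).as_matrix();o,D=dock()
# plate edges subpixel
fr=[(x,170+np.argmax(np.diff(cv2.GaussianBlur(g,(3,3),0)[170:205,x]))+.5) for x in range(245,390)]
lf=[(215+np.argmax(np.diff(cv2.GaussianBlur(g,(3,3),0)[y,215:245]))+.5,y) for y in range(198,265)]
rt=[(385+np.argmin(np.diff(cv2.GaussianBlur(g,(3,3),0)[y,385:415]))+.5,y) for y in range(198,230)]
for n,e in(("front",fr),("left",lf),("right",rt)):
    X=(ray(c,np.array(e,float),R[:,2],R[:,2]@tcp+.0061)-tcp)@R*1e3
    vx,vy,x0,y0=cv2.fitLine(X[:,:2].astype(np.float32),cv2.DIST_HUBER,0,.01,.01).ravel()
    print(n,"tool-frame dir deg",np.degrees(np.arctan2(vy,vx)),"pt",x0,y0)
H=(ray(c,[(314.0,218.6)],R[:,2],R[:,2]@tcp+.0061)-tcp)@R*1e3;print("hole tool",H)
W=cloud(c);P=W[60:140,235:385].reshape(-1,3);print("seat h med dock z",np.median((P-o)@D[:,2])*1e3,"toolz dist",np.median((P-tcp)@R[:,2])*1e3)
for h in(-.004,-.002,0,.002):
    X=ray(c,[(305.0,31.8),(305.5,159.9)],D[:,2],D[:,2]@o+h+.0142)
    T=(X-tcp)@R*1e3;print(h,"spacing",np.linalg.norm(X[0]-X[1])*1e3,"tool",T.round(2).tolist(),"dock",((X-o)@D*1e3).round(2).tolist())
```

```text
front tool-frame dir deg 89.622375 pt 49.029587 -3.611597
left tool-frame dir deg -0.64841485 pt 31.825129 -34.678368
right tool-frame dir deg 0.12709449 pt 40.06199 34.912067
hole tool [[37.16978205 -0.34271435  6.1       ]]
seat h med dock z -1.2079020227247503 toolz dist 113.45369298007049
-0.004 spacing 77.06766595720507 tool [[133.87, -6.06, 102.08], [56.8, -6.24, 101.98]] dock [[0.95, -35.93, 10.2], [0.84, 41.14, 10.2]]
-0.002 spacing 76.43462494088587 tool [[133.32, -6.0, 100.08], [56.89, -6.18, 99.98]] dock [[0.9, -35.38, 12.2], [0.8, 41.05, 12.2]]
0 spacing 75.80158392456664 tool [[132.77, -5.95, 98.08], [56.97, -6.13, 97.99]] dock [[0.85, -34.83, 14.2], [0.75, 40.97, 14.2]]
0.002 spacing 75.16854290824742 tool [[132.23, -5.9, 96.08], [57.06, -6.08, 95.99]] dock [[0.81, -34.28, 16.2], [0.7, 40.89, 16.2]]
```

>>> step_arm(
  deltas=[
    [-0.6, -24, 0.65, 0.13, -0.1, -0.21, -1],
    [-0.6, -24, 0.65, 0.13, -0.1, -0.21, -1],
    [-0.6, -24, 0.65, 0, 0, 0, -1],
    [-1.2, -24, 0.65, 0, 0, 0, -1],
    [0, 0, 0, 0, 0, 0, -1],
  ],
)

```text
clock: 7.0
tcp_pos: [0.5424, 0.1731, 0.2011]
orientation: [0.153, -0.653, 0.723, -0.167]
wrist_force: [-0.0, 1.1, -4.7]
finger_gap: 0.0487
grip_force: 64.5
```

>>> step_arm(
  deltas=[
    [7.6, -0.7, -15.8, 0, 0, 0, -1],
    [7.6, -0.7, -15.8, 0, 0, 0, -1],
    [7.6, -0.7, -15.7, 0, 0, 0, -1],
    [7.6, -0.6, -15.7, 0, 0, 0, -1],
    [0, 0, 0, 0, 0, 0, -1],
  ],
)

```text
clock: 7.5
tcp_pos: [0.5725, 0.1731, 0.1356]
orientation: [0.152, -0.654, 0.722, -0.165]
wrist_force: [-0.2, -0.0, -7.2]
finger_gap: 0.0485
grip_force: 64.5
```

>>> step_arm(
  deltas=[
    [0, 0, 0, 0, 0, 0, -1],
    [0, 0, 0, 0, 0, 0, -1],
  ],
)

```text
clock: 7.7
tcp_pos: [0.5741, 0.1745, 0.1392]
orientation: [0.155, -0.654, 0.721, -0.166]
wrist_force: [-0.5, 0.5, -5.7]
finger_gap: 0.0488
grip_force: 64.5
```

Run:
```python
from workcell import *
import pickle;from h import *
s=get_state();c=read_camera("wrist");pickle.dump((s,c),open("w3.pkl","wb"))
cv2.imwrite("pics/w3.png",cv2.resize(c["image"][140:290,220:420],(800,600),interpolation=cv2.INTER_CUBIC)[:,:,::-1])
R0,c0,_=pickle.load(open("w2.pkl","rb"));A=q2R(R0["orientation"]).as_matrix()
print("moved, old tool frame",(s["tcp_pos"]-R0["tcp_pos"])@A*1e3)
o,D=dock();Rt=Ro.from_matrix(np.c_[-D[:,1],-D[:,0],-D[:,2]])
print("rv in tool",Rt.inv().apply((Rt*q2R(s["orientation"]).inv()).as_rotvec(degrees=True)))
```

```text
moved, old tool frame [ 95.94635158 -10.71921596  66.90965126]
rv in tool [-0.47425449  0.13601102 -0.5355956 ]
```

View pics/w3.png

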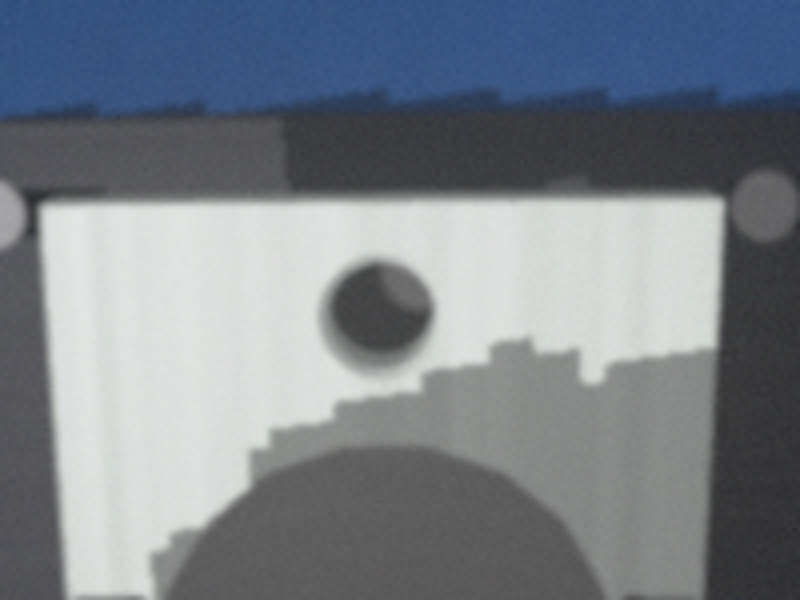

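The crop shows the rear hole at (379,318), with the pin tip showing in its upper right at about (410,290). The jig is therefore a few mm off along dock x, in line with the measured pose. I'll check that the pose is settled, then correct.

>>> step_arm(
  deltas=[
    [0, 0, 0, 0, 0, 0, -1],
    [0, 0, 0, 0, 0, 0, -1],
  ],
)

```text
clock: 7.95
tcp_pos: [0.574, 0.1748, 0.1388]
orientation: [0.155, -0.654, 0.721, -0.166]
wrist_force: [0.3, 0.1, -6.9]
finger_gap: 0.0488
grip_force: 64.5
```

>>> step_arm(
  deltas=[
    [0, 0, 0, 0, 0, 0, -1],
  ],
)

```text
clock: 8.05
tcp_pos: [0.5739, 0.1747, 0.1384]
orientation: [0.155, -0.654, 0.721, -0.166]
wrist_force: [-0.5, -0.8, -5.3]
finger_gap: 0.0487
grip_force: 64.5
```

Run:
```python
from workcell import *
import pickle;from h import *
s=get_state();c=read_camera("wrist");s2=get_state()
A=pickle.load(open("w2.pkl","rb"))[0];Q=q2R(A["orientation"]).as_matrix()
o,D=dock();Rt=Ro.from_matrix(np.c_[-D[:,1],-D[:,0],-D[:,2]])
for q in(s,s2):
    print("moved, old tool frame",(q["tcp_pos"]-A["tcp_pos"])@Q*1e3,"rv in tool",Rt.inv().apply((Rt*q2R(q["orientation"]).inv()).as_rotvec(degrees=True)))
R=q2R(s["orientation"]).as_matrix();tcp=s["tcp_pos"]
print("hole axis px by depth",[proj(c,tcp+R@np.array([37.2,-.34,z])/1e3).round(1).tolist() for z in(6.1,14,20,26,30)])
# bolts and seat edge
g=cv2.cvtColor(c["image"],cv2.COLOR_RGB2GRAY);cv2.imwrite("pics/w4raw.png",g)
m=((g>85)&(g<150)).astype(np.uint8)
G=g[200:232,300:330];print(G[2:30:2,::2])
```

```text
moved, old tool frame [ 95.66977242 -10.11680929  67.54647608] rv in tool [-0.42728711  0.13706    -0.49244206]
moved, old tool frame [ 95.69924437 -10.00554851  67.65894442] rv in tool [-0.41368092  0.13277342 -0.49119452]
hole axis px by depth [[[313.8, 218.6]], [[313.9, 215.0]], [[314.0, 212.4]], [[314.0, 210.1]], [[314.0, 208.6]]]
[[224 226 223 223 220 217 213 213 216 219 219 219 221 218 217]
 [223 223 225 222 211 191 182 180 187 192 204 218 220 218 217]
 [223 224 217 193 167 138 109 116 125 138 159 191 212 216 216]
 [223 218 185 140 101  78  73  94 109 109 112 135 182 213 217]
 [221 194 141  85  69  69  76  88 106 109 107 112 126 184 215]
 [205 156  98  73  71  69  74  78 100 108 106 108 108 137 203]
 [184 133  79  73  71  69  69  72  83 100 108 106 108 114 183]
 [174 120  73  69  69  71  68  71  72  82  93  98 100  97 156]
 [165 119  73  69  72  70  69  71  68  69  69  74  72  81 158]
 [168 128  84  69  72  70  70  73  68  66  70  67  66  95 168]
 [177 140 107  74  71  70  70  70  68  70  70  69  78 126 187]
 [194 153 126 101  72  69  68  69  70  69  68  75 110 160 203]
 [209 168 144 123 104  86  75  72  68  72  84 115 144 184 212]
 [220 197 166 143 123 116 108 104 105 110 120 142 173 205 209]]
```

>>> step_arm(
  deltas=[
    [-3.8, -0.3, -1.8, -0.17, 0.43, 0.12, -1],
    [0, 0, 0, 0, 0, 0, -1],
    [0, 0, 0, 0, 0, 0, -1],
    [0, 0, 0, 0, 0, 0, -1],
  ],
)

```text
clock: 8.5
tcp_pos: [0.5701, 0.1743, 0.1361]
orientation: [0.151, -0.656, 0.721, -0.164]
wrist_force: [0.0, -0.1, -6.4]
finger_gap: 0.0488
grip_force: 64.5
```

```bash
cat > chk.py <<'E'
from workcell import *
import pickle;from h import *
def chk():
    s=get_state();A=pickle.load(open("w2.pkl","rb"))[0];Q=q2R(A["orientation"]).as_matrix()
    o,D=dock();Rt=Ro.from_matrix(np.c_[-D[:,1],-D[:,0],-D[:,2]])
    print(s["clock"],"moved, old tool frame",(s["tcp_pos"]-A["tcp_pos"])@Q*1e3,"rv in tool",Rt.inv().apply((Rt*q2R(s["orientation"]).inv()).as_rotvec(degrees=True)),"F tool",Rt.inv().apply(s["wrist_force"]))
    return s
E
python3 - <<'E'
from chk import *
s=chk();c=read_camera("wrist");g=cv2.cvtColor(c["image"],cv2.COLOR_RGB2GRAY)
print(g[202:234:2,298:334:2])
E
```

```text
8.5 moved, old tool frame [96.4226962  -5.72260783 67.96387241] rv in tool [ 0.02019518 -0.01139544 -0.30121735] F tool [0.1403495  2.71606422 5.75105234]
[[222 223 225 224 222 221 219 214 214 214 217 218 222 219 219 216 218 219]
 [225 223 224 224 221 209 191 182 182 187 196 208 217 219 220 218 217 222]
 [224 223 224 219 193 170 150 130 122 125 136 157 188 215 218 218 217 220]
 [222 224 218 185 152 123 112 113 109 111 107 111 128 180 211 219 218 220]
 [222 221 192 148 117 110 111 110 110 107 111 105 105 109 179 216 218 220]
 [224 206 159 106 105 108 108 108 110 109 109 107  98  82 114 199 217 220]
 [221 185 137  84  94 106 107 105 110 110 111 106  97  73  84 177 217 221]
 [216 172 121  73  77  95 106 105 105 108 107  97  77  71  76 146 215 221]
 [217 167 123  74  68  78  88  95 101  98  89  76  70  70  77 156 216 220]
 [214 166 127  86  70  73  70  76  79  73  72  66  68  70  95 172 215 219]
 [218 176 141 103  77  72  71  74  69  65  69  68  67  75 126 188 216 219]
 [221 193 153 126  99  76  72  64  71  70  71  69  74 110 158 202 215 221]
 [223 209 168 143 123 103  86  74  72  73  75  87 115 144 185 210 216 220]
 [222 221 197 165 143 125 115 110 104 106 110 124 141 174 203 213 216 219]
 [223 223 222 200 166 149 135 129 124 127 130 153 182 203 209 211 208 203]
 [221 223 222 221 205 182 168 163 164 170 176 190 207 214 189 165 157 145]]
```

The pin is now centred in the hole to about 0.2 mm. I'll lower along the dock normal.

>>> step_arm(
  deltas=[
    [1.3, -0.12, -2.7, 0, 0, 0, -1],
    [1.3, -0.12, -2.7, 0, 0, 0, -1],
    [1.3, -0.12, -2.7, 0, 0, 0, -1],
    [1.3, -0.12, -2.7, 0, 0, 0, -1],
    [0, 0, 0, 0, 0, 0, -1],
  ],
)

```text
clock: 9.05
tcp_pos: [0.575, 0.1737, 0.1246]
orientation: [0.15, -0.656, 0.721, -0.164]
wrist_force: [-0.2, 0.5, -6.1]
finger_gap: 0.0493
grip_force: 64.5
```

Run:
```python
from chk import *
s=chk();c=read_camera("wrist");g=cv2.cvtColor(c["image"],cv2.COLOR_RGB2GRAY)
print(g[202:234:2,298:334:2])
```

```text
9.05 moved, old tool frame [96.61786248 -5.20401752 80.52985648] rv in tool [ 0.08259691 -0.03582451 -0.29979978] F tool [-0.43512281  2.86745605  5.35403919]
[[223 224 225 224 223 220 219 214 216 216 221 220 222 220 219 217 217 219]
 [223 224 224 224 221 214 193 183 181 188 193 207 218 219 220 219 220 217]
 [223 224 225 218 191 168 148 127 120 124 130 157 189 213 219 218 218 220]
 [222 223 221 186 151 122 112 109 107 116 134 110 121 174 212 218 218 219]
 [224 221 193 152 119 107 109 109 106 124 157 138  99 102 181 214 213 208]
 [223 207 161 122 108 112 109 111 108 121 158 154 110  81 114 196 214 190]
 [221 187 141 111 109 107 110 110 108 117 144 148 116  81  83 175 216 200]
 [217 173 130 106 106 111 111 110 105 109 110 108  99  81  73 152 214 212]
 [217 166 126 106 109 107 112 111 111 109 108 107  95  74  74 157 216 221]
 [216 170 131 103 103 108 108 109 111 110 108  99  84  69  97 171 214 221]
 [218 178 139 108  98 105 109 110 109 110 105  86  72  78 127 190 217 219]
 [223 194 155 128 103  93  94 102 101  96  85  71  76 110 160 204 217 220]
 [223 209 170 145 123 105  88  80  80  77  73  84 105 141 186 210 216 219]
 [222 221 199 166 143 126 118 112 103 105 111 116 138 174 204 213 217 221]
 [223 223 223 200 167 151 138 129 124 127 131 154 183 204 212 216 217 220]
 [221 221 223 223 206 183 167 162 161 168 178 190 205 215 218 213 213 218]]
```

>>> step_arm(
  deltas=[
    [0.7, 0.4, 0.3, 0, 0, 0, -1],
    [0.9, -0.08, -1.8, 0, 0, 0, -1],
    [0.9, -0.08, -1.8, 0, 0, 0, -1],
    [0, 0, 0, 0, 0, 0, -1],
  ],
)

```text
clock: 9.5
tcp_pos: [0.5776, 0.174, 0.1217]
orientation: [0.151, -0.656, 0.721, -0.164]
wrist_force: [-0.0, -0.1, -5.8]
finger_gap: 0.049
grip_force: 64.5
```

Run:
```python
from chk import *
s=chk();c=read_camera("wrist");g=cv2.cvtColor(c["image"],cv2.COLOR_RGB2GRAY)
print(g[202:234:2,298:334:2])
```

```text
9.5 moved, old tool frame [96.06163587 -6.30100455 84.23732642] rv in tool [ 0.04681695 -0.02359535 -0.30006817] F tool [0.11198937 2.55556923 5.23455524]
[[222 223 223 225 223 221 218 216 216 217 217 219 221 219 220 219 219 220]
 [223 225 225 225 221 212 193 181 179 187 198 205 217 222 219 219 220 221]
 [223 224 225 218 194 169 146 126 133 142 143 162 191 215 216 219 218 219]
 [222 222 220 187 149 119 110 110 142 160 154 141 133 181 214 217 219 221]
 [224 222 196 147 110 108 106 110 144 161 163 160 141 127 183 216 217 220]
 [224 208 159 108 104 107 113 111 146 161 161 161 160 125 122 197 219 219]
 [221 187 136  97 105 109 110 113 146 163 162 162 161 137  97 167 215 221]
 [218 173 119  87 107 108 109 108 130 162 163 160 160 143  90 149 215 221]
 [215 166 119  85 101 107 110 109 127 162 166 163 162 132  89 156 215 221]
 [215 166 129  89  92 105 109 110 124 159 167 166 158 112  98 170 216 219]
 [218 178 140 105  87  96 106 110 123 162 165 157 123  86 126 190 216 222]
 [222 196 155 126 100  83  94 102 116 145 137 111  84 102 158 206 217 219]
 [222 207 167 142 122 110  90  80  79  87  83  87 106 138 184 211 217 220]
 [222 221 200 167 143 124 117 110 104 103 110 113 138 172 204 214 217 218]
 [222 222 222 202 168 151 135 125 127 123 130 152 183 202 213 216 214 217]
 [221 222 224 223 206 183 167 161 163 171 176 191 197 196 199 195 179 167]]
```

>>> step_arm(
  deltas=[
    [0.65, -0.06, -1.35, 0, 0, 0, -1],
    [0.65, -0.06, -1.35, 0, 0, 0, -1],
    [0, 0, 0, 0, 0, 0, -1],
  ],
)

```text
clock: 9.85
tcp_pos: [0.579, 0.1739, 0.1191]
orientation: [0.151, -0.656, 0.721, -0.164]
wrist_force: [-0.0, -0.7, -5.5]
finger_gap: 0.0489
grip_force: 64.5
```

Run:
```python
from chk import *
chk()
```

```text
9.85 moved, old tool frame [96.07481492 -6.36933883 87.18840798] rv in tool [ 0.04177133 -0.02247574 -0.30323818] F tool [0.6989663  2.34053732 4.97291994]
```

>>> step_arm(
  deltas=[
    [0.65, -0.06, -1.35, 0, 0, 0, -1],
    [0, 0, 0, 0, 0, 0, -1],
  ],
)

```text
clock: 10.05
tcp_pos: [0.5798, 0.1739, 0.1179]
orientation: [0.151, -0.656, 0.721, -0.164]
wrist_force: [-0.2, 0.5, -5.2]
finger_gap: 0.0491
grip_force: 64.5
```

>>> step_arm(
  deltas=[
    [0.43, -0.04, -0.9, 0, 0, 0, -1],
    [0, 0, 0, 0, 0, 0, -1],
  ],
)

```text
clock: 10.25
tcp_pos: [0.58, 0.1737, 0.1175]
orientation: [0.151, -0.656, 0.721, -0.164]
wrist_force: [-5.3, -2.2, -1.1]
finger_gap: 0.0487
grip_force: 65.3
```

Run:
```python
from chk import *
s=chk();c=read_camera("wrist");g=cv2.cvtColor(c["image"],cv2.COLOR_RGB2GRAY)
print(g[202:234:2,298:334:2])
```

```text
10.25 moved, old tool frame [96.13645271 -6.67774959 89.02688252] rv in tool [ 0.00390134 -0.02643821 -0.29865523] F tool [ 2.63909037  5.02193435 -1.19163051]
[[223 225 227 225 224 222 219 218 217 218 220 220 221 221 220 218 217 220]
 [225 226 226 225 222 216 203 192 190 194 201 212 220 221 220 215 220 220]
 [222 225 227 222 203 172 149 135 132 130 136 167 200 214 219 219 218 222]
 [223 224 221 196 161 124 110 121 125 129 121 114 136 188 215 217 218 221]
 [223 222 198 156 121 124 139 155 158 162 157 150 122 130 188 216 216 221]
 [224 213 166 115 120 148 161 161 164 163 161 165 154 121 141 207 219 220]
 [223 195 138  89 132 162 165 165 164 165 162 161 164 149 113 180 219 221]
 [219 176 121  91 140 163 167 167 165 162 163 163 161 157 118 154 216 220]
 [218 169 118 100 148 165 165 166 168 165 165 163 164 159 124 142 212 219]
 [216 168 127  94 135 165 165 165 165 164 165 166 163 155 118 163 215 222]
 [218 177 135 104 129 160 166 164 167 166 166 166 166 150 128 185 216 220]
 [220 187 149 122 110 141 159 164 168 166 165 164 155 132 151 202 217 218]
 [222 209 165 142 120 113 138 153 159 164 161 152 133 142 179 209 214 214]
 [223 221 198 163 138 122 121 126 132 135 127 124 135 173 202 213 216 220]
 [222 223 222 197 163 143 130 125 122 127 130 146 172 200 210 215 214 214]
 [222 222 224 223 204 175 163 157 155 161 174 189 203 202 170 163 166 163]]
```

>>> step_arm(
  deltas=[
    [0.3, -0.03, -0.6, 0, 0, 0, -1],
    [0, 0, 0, 0, 0, 0, -1],
    [0, 0, 0, 0, 0, 0, -1],
  ],
)

```text
clock: 10.6
tcp_pos: [0.5802, 0.1736, 0.1173]
orientation: [0.151, -0.656, 0.721, -0.165]
wrist_force: [-7.1, -3.7, 3.7]
finger_gap: 0.0486
grip_force: 65.6
```

Run:
```python
from chk import *
s=chk();print(s["ft_torque"])
c=read_camera("scene");t=read_camera("top")
a=cv2.resize(c["image"][160:240,370:480],(800,582),interpolation=cv2.INTER_CUBIC)
cv2.imwrite("pics/s5.png",a[:,:,::-1])
```

```text
10.6 moved, old tool frame [96.26455484 -6.71052857 89.31063647] rv in tool [-0.00798823 -0.03696086 -0.29574882] F tool [ 4.3619828   4.46900197 -6.23165193]
[-0.11559975  1.37068354  0.02020754]
```

View pics/s5.png

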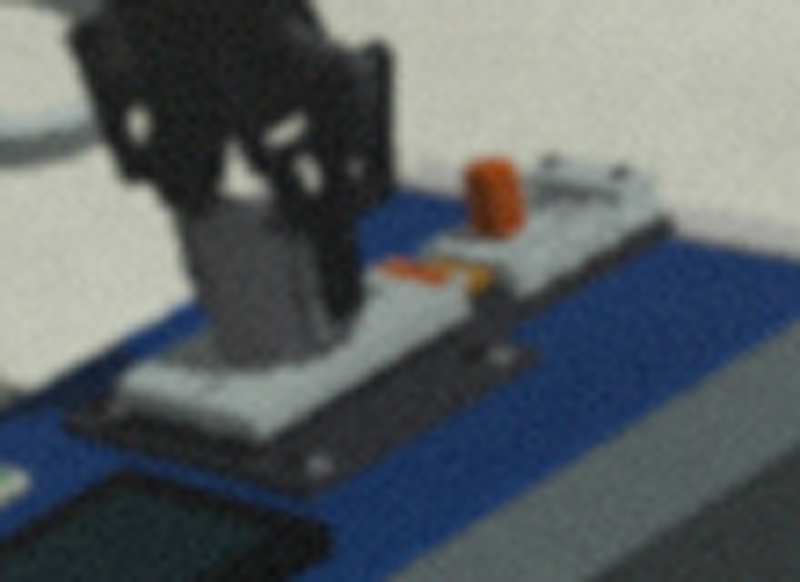

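The scene crop shows the jig level over the seat with its orange-marked tongue (420,270) on the brass nose (470,275). Contact force was confirmed at a height of about 10 mm, so both pins have entered. I'll release, retreat and measure the tab.

>>> step_arm(
  deltas=[
    [0, 0, 0, 0, 0, 0, 1],
    [0, 0, 0, 0, 0, 0, 1],
    [0, 0, 0, 0, 0, 0, 1],
    [0, 0, 0, 0, 0, 0, 1],
    [0, 0, 0, 0, 0, 0, 1],
  ],
)

```text
clock: 11.2
tcp_pos: [0.5808, 0.1739, 0.1168]
orientation: [0.151, -0.656, 0.721, -0.164]
wrist_force: [0.7, -0.2, -0.3]
finger_gap: 0.0851
grip_force: 0.0
```

>>> step_arm(
  deltas=[
    [-2.2, 0.2, 4.5, 0, 0, 0, 1],
    [-6.5, 0.6, 13.5, 0, 0, 0, 1],
    [-6.5, 0.6, 13.5, 0, 0, 0, 1],
    [-10.8, 1, 22.5, 0, 0, 0, 1],
    [0, 0, 0, 0, 0, 0, 1],
  ],
)

```text
clock: 11.7
tcp_pos: [0.5554, 0.1769, 0.1741]
orientation: [0.153, -0.656, 0.721, -0.165]
wrist_force: [0.6, 0.7, 0.6]
finger_gap: 0.0855
grip_force: 0.0
```

Run:
```python
from chk import *
s=chk()
R=q2R(s["orientation"]).as_matrix()
A=pickle.load(open("w2.pkl","rb"))[0]
o,D=dock();d=lambda p:((p-o)@D*1e3).round(2)
jt=A["tcp_pos"]+q2R(A["orientation"]).as_matrix()@np.array([96.26,-6.71,89.31])/1e3
print("tcp at placed jig, dock",d(jt),"now",d(s["tcp_pos"]))
c=pickle.load(open("c0.pkl","rb"))["top"];im=c["image"].astype(int)
P=[]
r,g,b=im[...,0],im[...,1],im[...,2]
m=(r>150)&(r>g+70)&(r>b+70);m[:185]=0;m[202:]=0;m[:,:160]=0;m[:,180:]=0
v,u=np.nonzero(m);print(len(u),u.min(),u.max(),v.min(),v.max())
for h in(.04,.03):
  X=(ray(c,np.c_[u,v],D[:,2],D[:,2]@o+h)-o)@D*1e3;print(h,X.mean(0),X.min(0),X.max(0))
for n in("top","scene"):
  k=read_camera(n);W=(cloud(k)-o)@D*1e3
  i=k["image"].astype(int);mm=(i[...,0]>i[...,1]+60)&(i[...,0]>i[...,2]+60)&(abs(W[...,1]-98)<25)&(abs(W[...,0])<25)&(W[...,2]>15)
  print(n,mm.sum(),np.median(W[mm],0),W[mm].min(0),W[mm].max(0))
```

```text
11.7 moved, old tool frame [95.25898504 -8.81720087 27.31063577] rv in tool [-0.25761105  0.08522729 -0.3126669 ] F tool [-0.72165453 -0.73567359 -0.28142783]
tcp at placed jig, dock [ 1.5   1.7  22.92] now [ 3.78  2.78 84.91]Traceback (most recent call last):
  File "<stdin>", line 12, in <module>
    return umr_minimum(a, axis, None, out, keepdims, initial, where)
ValueError: zero-size array to reduction operation minimum which has no identity
```

Run:
```python
from chk import *
o,D=dock()
c=pickle.load(open("c0.pkl","rb"))
for n in("top","scene"):
  for k in(c[n],read_camera(n)):
    W=(cloud(k)-o)@D*1e3;i=k["image"].astype(int)
    mm=(i[...,0]>i[...,1]+40)&(i[...,0]>1.8*i[...,2])&(i[...,0]>1.7*i[...,1])&(abs(W[...,1]-100)<25)&(abs(W[...,0])<25)&(W[...,2]>12)
    if not mm.any(): print(n,0);continue
    v,u=np.nonzero(mm);print(n,mm.sum(),u.min(),u.max(),v.min(),v.max(),np.median(W[mm],0),np.percentile(W[mm],5,0),np.percentile(W[mm],95,0))
```

```text
top 44 166 173 190 197 [ 5.54520808 99.62402564 38.16808816] [-1.00491505 94.3872002  27.86418573] [ 12.43034965 105.39221384  41.72118817]
top 46 166 174 190 197 [ 6.05118072 99.10464201 38.26891772] [-1.19806992 93.14195144 29.58135619] [ 12.78610476 105.59024988  40.62638199]
scene 35 435 440 183 191 [14.15468362 95.63884434 31.75311206] [ 8.34321942 91.14204165 20.21732405] [ 18.13555259 101.94652145  39.50780764]
scene 37 435 441 183 191 [13.12008564 95.79651776 30.42900602] [ 8.23059465 90.97891156 20.71067698] [ 18.71589663 101.49853761  39.47002932]
```

>>> step_arm(
  deltas=[
    [2.2, 17.6, 0.3, -0.05, 0.27, -0.04, -1],
    [2.2, 17.6, 0.3, 0, 0, 0, -1],
    [2.2, 17.6, 0.3, 0, 0, 0, -1],
    [2.1, 17.7, 0.3, 0, 0, 0, -1],
    [0, 0, 0, 0, 0, 0, -1],
  ],
  newtons=40,
)

```text
clock: 12.3
tcp_pos: [0.5632, 0.2481, 0.1703]
orientation: [0.148, -0.657, 0.721, -0.163]
wrist_force: [-0.5, -1.0, 0.1]
finger_gap: 0.0123
grip_force: 0.0
```

>>> step_arm(
  deltas=[
    [4.3, -0.4, -9, 0, 0, 0, -1],
    [4.3, -0.4, -9, 0, 0, 0, -1],
    [4.3, -0.4, -9, 0, 0, 0, -1],
    [0, 0, 0, 0, 0, 0, -1],
    [0, 0, 0, 0, 0, 0, -1],
  ],
)

```text
clock: 12.8
tcp_pos: [0.5758, 0.2447, 0.1438]
orientation: [0.148, -0.656, 0.722, -0.163]
wrist_force: [0.8, -0.2, -0.2]
finger_gap: 0.0002
grip_force: 0.0
```

Run:
```python
from chk import *
s=chk();o,D=dock();print(((s["tcp_pos"]-o)@D*1e3).round(2),s["finger_gap"])
```

```text
12.8 moved, old tool frame [25.7822775  -8.79940503 60.67887357] rv in tool [ 0.36200945 -0.1549368  -0.33753005] F tool [ 0.12115001 -0.62357407  0.56373878]
[ 3.4  72.22 51.46] 0.00016585246587164673
```

>>> step_arm(
  deltas=[
    [4, -0.2, -6.6, 0.1, -0.37, 0.07, -1],
    [4, -0.2, -6.6, 0, 0, 0, -1],
    [4, -0.1, -6.7, 0, 0, 0, -1],
    [4, -0.1, -6.7, 0, 0, 0, -1],
    [0, 0, 0, 0, 0, 0, -1],
  ],
)

```text
clock: 13.3
tcp_pos: [0.5918, 0.2446, 0.1165]
orientation: [0.151, -0.656, 0.721, -0.164]
wrist_force: [0.2, 0.4, -0.1]
finger_gap: 0.0
grip_force: 0.0
```

Run:
```python
from chk import *
s=chk();o,D=dock();print(((s["tcp_pos"]-o)@D*1e3).round(2),s["finger_gap"])
```

```text
13.3 moved, old tool frame [ 24.50012833 -11.40332879  92.18478823] rv in tool [ 0.02748327  0.00265318 -0.29341868] F tool [-0.43835209 -0.10969529  0.18470847]
[ 5.91 73.47 19.95] 1.2615515870207302e-05
```

>>> step_arm(
  deltas=[
    [0.27, 3, 0, 0, 0, 0, -1],
    [0.27, 3, 0, 0, 0, 0, -1],
    [0.27, 3, 0, 0, 0, 0, -1],
    [0, 0, 0, 0, 0, 0, -1],
  ],
)

```text
clock: 13.7
tcp_pos: [0.593, 0.254, 0.1185]
orientation: [0.152, -0.656, 0.721, -0.165]
wrist_force: [-0.1, -1.7, 0.4]
finger_gap: 0.0004
grip_force: 0.9
```

>>> step_arm(
  deltas=[
    [0.27, 3, 0, 0, 0, 0, -1],
    [0.27, 3, 0, 0, 0, 0, -1],
    [0.27, 3, 0, 0, 0, 0, -1],
    [0.27, 3, 0, 0, 0, 0, -1],
    [0, 0, 0, 0, 0, 0, -1],
  ],
)

```text
clock: 14.2
tcp_pos: [0.5938, 0.2638, 0.1185]
orientation: [0.15, -0.655, 0.721, -0.166]
wrist_force: [-3.5, -8.4, 4.6]
finger_gap: -0.0001
grip_force: 4.3
```

Run:
```python
from chk import *
s=chk();o,D=dock();print(((s["tcp_pos"]-o)@D*1e3).round(2),"F dock",s["wrist_force"]@D)
```

```text
14.2 moved, old tool frame [  5.19392617 -12.58332319  90.56099075] rv in tool [-0.11912426 -0.22735838 -0.34753176] F tool [ 8.7030872   0.4491231  -5.27995238]
[ 7.02 92.78 21.54] F dock [-0.4491231  -8.7030872   5.27995238]
```

>>> step_arm(
  deltas=[
    [0.27, 3, 0, 0, 0, 0, -1],
    [0.27, 3, 0, 0, 0, 0, -1],
    [0.18, 2, 0, 0, 0, 0, -1],
    [0, 0, 0, 0, 0, 0, -1],
  ],
)

```text
clock: 14.6
tcp_pos: [0.5944, 0.271, 0.1184]
orientation: [0.15, -0.655, 0.722, -0.167]
wrist_force: [-3.7, -10.6, 5.2]
finger_gap: 0.0002
grip_force: 5.6
```

Run:
```python
from chk import *
s=chk();o,D=dock();print(((s["tcp_pos"]-o)@D*1e3).round(2),"F dock",s["wrist_force"]@D)
```

```text
14.6 moved, old tool frame [ -2.01837262 -12.58678486  90.54849572] rv in tool [-0.11926835 -0.3138848  -0.36502235] F tool [10.91582382  0.19869476 -5.91891749]
[ 7.   99.99 21.55] F dock [ -0.19869476 -10.91582382   5.91891749]
```

>>> step_arm(
  deltas=[
    [0.22, 2.5, 0, 0, 0, 0, -1],
    [0.18, 2, 0, 0, 0, 0, -1],
    [0, 0, 0, 0, 0, 0, -1],
  ],
)

```text
clock: 14.9
tcp_pos: [0.5945, 0.2721, 0.1184]
orientation: [0.148, -0.654, 0.722, -0.169]
wrist_force: [-6.5, -20.7, 10.4]
finger_gap: -0.0
grip_force: 10.7
```

Run:
```python
from chk import *
s=chk();o,D=dock();print(((s["tcp_pos"]-o)@D*1e3).round(2),"F dock",s["wrist_force"]@D)
c=read_camera("scene")
cv2.imwrite("pics/s6.png",cv2.resize(c["image"][160:240,370:480],(800,582),interpolation=cv2.INTER_CUBIC)[:,:,::-1])
```

```text
14.9 moved, old tool frame [ -3.11076214 -12.54351872  90.57031565] rv in tool [-0.13809556 -0.72567865 -0.43513009] F tool [ 21.17829295  -0.360206   -11.40256045]
[  6.95 101.09  21.53] F dock [  0.360206   -21.17829295  11.40256045]
```

View pics/s6.png

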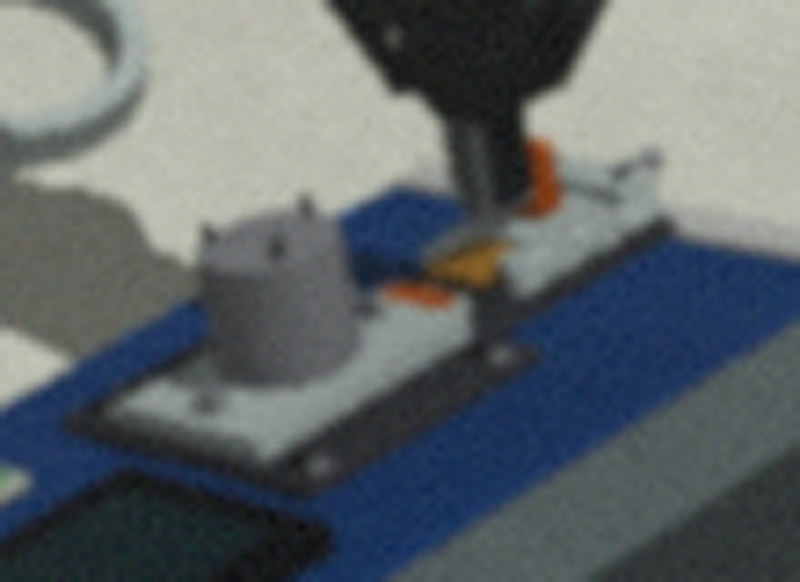

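The slide is at its stop (force jumped to 21 N). The jig has dropped, with its orange mark down at (420,293), the nose clear at (470,262) and both pins protruding. I'll let the slide home gently.

>>> step_arm(
  deltas=[
    [-0.4, -5, 0, 0, 0, 0, -1],
    [-0.4, -5, 0, 0, 0, 0, -1],
    [-0.4, -5, 0, 0, 0, 0, -1],
    [-0.4, -5, 0, 0, 0, 0, -1],
    [-0.4, -5, 0, 0, 0, 0, -1],
  ],
)

```text
clock: 15.45
tcp_pos: [0.5929, 0.2526, 0.1184]
orientation: [0.152, -0.656, 0.721, -0.165]
wrist_force: [0.2, 0.1, 0.7]
finger_gap: 0.0002
grip_force: 0.0
```

>>> step_arm(
  deltas=[
    [-0.3, -3, 0, 0, 0, 0, -1],
    [0, 0, 0, 0, 0, 0, -1],
    [-8.6, 0.8, 18, 0, 0, 0, -1],
    [-8.6, 0.8, 18, 0, 0, 0, -1],
    [-10, 1, 21, 0, 0, 0, -1],
  ],
)

```text
clock: 15.95
tcp_pos: [0.5649, 0.2534, 0.175]
orientation: [0.152, -0.656, 0.721, -0.164]
wrist_force: [0.2, -0.4, 0.0]
finger_gap: -0.0
grip_force: 0.0
```

>>> step_arm(
  deltas=[
    [-30, 0, 30, 0, 0, 0, -1],
    [-30, 0, 30, 0, 0, 0, -1],
    [-30, 0, 30, 0, 0, 0, -1],
    [0, 0, 0, 0, 0, 0, -1],
  ],
)

```text
clock: 16.35
tcp_pos: [0.4748, 0.2547, 0.2705]
orientation: [0.156, -0.656, 0.72, -0.165]
wrist_force: [0.7, 0.6, 0.3]
finger_gap: 0.0
grip_force: 0.0
```

Run:
```python
from chk import *
s=chk();o,D=dock()
c=read_camera("scene");t=read_camera("top")
a=cv2.resize(c["image"][165:235,375:475],(400,280),interpolation=2);b=cv2.resize(t["image"][160:230,145:245],(400,280),interpolation=2)
cv2.imwrite("pics/s7.png",np.hstack([a,b])[:,:,::-1])
for k in(c,t):
  W=(cloud(k)-o)@D*1e3;i=k["image"].astype(int)
  n=(abs(W[...,0])<22)&(abs(W[...,1])<20)&(W[...,2]>35)&(W[...,2]<75);print("boss top/side z",np.percentile(W[n][:,2],[50,90]))
  m=(abs(W[...,0])>27)&(abs(W[...,0])<33)&(abs(W[...,1])<40)&(W[...,2]<25);print("plate z",np.median(W[m][:,2]))
  mm=(i[...,0]>i[...,1]+40)&(i[...,0]>1.8*i[...,2])&(i[...,0]>1.7*i[...,1])&(abs(W[...,1]-105)<30)&(abs(W[...,0])<25)&(W[...,2]>12);print("tab",np.median(W[mm],0))
```

```text
16.35 moved, old tool frame [ 24.85081738  27.83811188 -97.45515489] rv in tool [-0.42414214  0.35489612 -0.26568459] F tool [-0.61408893 -0.70153268  0.01566447]
boss top/side z [53.07788965 55.01803499]
plate z -920.1958903718995
tab [14.00448282 95.56225002 32.13721825]
boss top/side z [52.88835455 55.16653176]
plate z 6.919775779462941
tab [ 5.89916208 99.63800856 37.86727825]
```

View pics/s7.png

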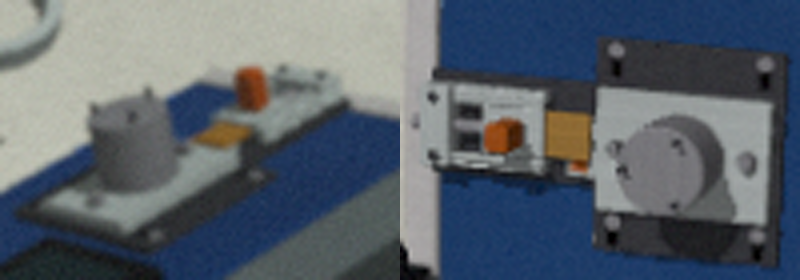

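The nose, at (222,135) in the left crop and (568,133) in the right, now covers the tongue. The tab is back at its home reading and the boss top sits at flush height. I'll hand in.

```bash
python3 -c "
from workcell import *
print(hand_in())"
```

```text
the job is handed in; nothing more can be done
None
```

The jig sits flush on its dock with both pins through the plate. The slide was drawn to its stop and is back home over the tongue, and the job is handed in at about 16 s on the robot's clock; I saw no contact with the bystanders or the emergency stop, but did not measure them again.

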